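# Snap the spare filter cartridge into the clip rack and close its keeper

## Task

Put the loose filter cartridge away in the empty place of the clip rack: lay it, centred lengthwise, on both spring clips and press it until both have snapped and it lies fully home like the two beside it. Then push the rack's sliding keeper all the way to its closed end, so that its tabs lie over the cartridge caps. Press firmly but do not force anything, leave the two stored cartridges in their clips and leave the other things on the bench where they are.

Things in the scene. Friction and masses are not known exactly. Their poses are not given: they have to be found in the camera images.
- cartridge: Loose white filter cartridge lying on the bench, 0.12 kg. Origin at its centre, x along its length (both ends alike). Round body 22 mm in diameter to x = +-65 mm, then a hexagonal cap 24 mm across flats (28 over corners) to 81 mm, then a hose nozzle 9 mm in diameter to 92 mm.
- stored_a: A cartridge of the same form already snapped into one place of the rack; same origin and axes. Must stay there.
- stored_b: The other stored cartridge, like stored_a.
- slip: Blank paper slip 60 x 18 x 1 mm fixed flat at the bottom of the one empty place of the rack, in nobody's way. Its origin lies under the middle of that place, 15.5 mm below the axis of a seated cartridge. z up; for the direction of the place use the rack's x.
- rack: Fixed grey clip rack. Origin at bench height under the centre of the middle place; z up; x = the way seated cartridges lie (keeper at the -x end). Base 25 mm high, x -145 to +95, 206 mm wide. Places at y = -64, 0, +64 mm. Between them, from x = -33 to +33, ridges stand 46 mm high, 32 mm apart across each place: fingers straddling the body cannot follow it down to its seat.
- slot0 (a point): Centre of a seated cartridge in the place at rack y = -64 mm, 48 mm above the bench. Each place has two steel clips, opening upward, 12 mm long, centred 50 mm either side along rack x. A clip is two sprung jaws that spread sideways; their lips are round, 6 mm thick, centres 22 mm apart, top 60 mm above the bench. A cartridge laid on the lips has its axis 65 mm up.
- slot1 (a point): The same point of the middle place (rack y = 0). The two clips of a place ride on a soft sprung carrier that sinks up to 15 mm (5 N to start, 9 N at its stop) before the clips give, so pressing only to the seated height does not snap them: press on until the push gives way and then stops hard; 20 to 25 N is enough. When released it rises again to 48 mm.
- slot2 (a point): The same point of the place at rack y = +64 mm. Each clip snaps at roughly 8 to 16 N pressed straight down. Press the round body from above with shut fingers just inside one clip (30 mm from the middle), then just inside the other; pressing outside the clips levers the other end up. Home, the body's top is 59 mm above the bench at both clips.
- keeper (a joint): Aluminium bar across the rack's -x end, slides to rack +y: 0 to 6 mm at the start (open), 33 mm at its stop (closed). Friction 2.5 N, stays put. Three tabs 16 mm wide, 65 to 70 mm above the bench, rack x -131 to -66: at joint 0 they lie between the places (y = -96, -32, +32 mm), closed over the caps. A cartridge that is not fully seated blocks them.
- keeper_grip (a point): Point on the keeper's black upright fin, 10 mm below its top, mid thickness: rack x = -158 mm, y = the joint value, 70 mm above the bench. The fin is 22 mm (rack x) by 12 mm (rack y), 35 to 80 mm above the bench. Nothing stands beside it on its -y side.
- jug_a: Bystander, leave alone: white plastic jug 75 x 110 x 190 mm; origin under its centre.
- jug_b: Bystander, leave alone: white plastic jug like jug_a; origin under its centre.
- spanner: Bystander, leave alone: steel spanner 160 mm long lying flat.
- beaker: Bystander, leave alone: clear beaker 72 mm wide, 85 mm high; origin under its centre.
- short_filter: Bystander, leave alone: short stubby white filter, 32 mm wide, 70 mm high, standing; origin under its centre.
- seal: Bystander, leave alone: black rubber ring 44 mm wide, 8 mm high; origin under its centre.
- screw_cap: Bystander, leave alone: white screw cap 48 mm wide, 20 mm high; origin under its centre.
- spray: Bystander, leave alone: white bottle 60 mm wide, 150 mm high; origin under its centre.
There are look-alikes about, which are no part of the job. What is shaped like the stored_b but blue or turquoise is not meant. What is shaped like the cartridge but turquoise is not meant.

How it is judged:
On the way, in this order (a step that is already met when the one before it is completed fails the run):
1. the cartridge lies fully home in both clips of the empty place, let go, while the keeper is still open (x of cartridge in the frame of rack between -0.013 and 0.013 m and z of cartridge in the frame of rack between 0.044 and 0.052 m and angle between the x axis of cartridge and the x axis of rack, either way round below 0.06 rad and (y of cartridge in the frame of rack between -0.07 and -0.058 m or y of cartridge in the frame of rack between -0.006 and 0.006 m or y of cartridge in the frame of rack between 0.058 and 0.07 m) and value of joint keeper below 0.016 m and contact force between the fingers and cartridge below 0.5 N), for 0.2 s.
2. the keeper is slid to its closed end over the seated cartridge (x of cartridge in the frame of rack between -0.013 and 0.013 m and z of cartridge in the frame of rack between 0.044 and 0.052 m and angle between the x axis of cartridge and the x axis of rack, either way round below 0.06 rad and (y of cartridge in the frame of rack between -0.07 and -0.058 m or y of cartridge in the frame of rack between -0.006 and 0.006 m or y of cartridge in the frame of rack between 0.058 and 0.07 m) and value of joint keeper above 0.028 m), for 0.2 s.
At the end, for the whole second after the job is handed in: The cartridge is at rest in the empty place: axis within 4 mm of the seated height (48 mm), within 13 mm of centre lengthwise, 6 mm sideways and 0.06 rad of the rack's x axis; the keeper stands beyond 28 mm of its 33 mm travel; the stored cartridges are still in their clips (all of step 2 and linear speed of each of cartridge, stored_a, stored_b below 0.02 m/s); the robot touches nothing.
It fails at once if a stored cartridge is moved more than 15 mm (distance of any of stored_a, stored_b from where it was at the start of the episode above 0.015 m).
It fails at once if another thing on the bench is moved more than 30 mm (distance of any of jug_a, jug_b, spanner, beaker, short_filter, seal, screw_cap, spray from where it was at the start of the episode above 0.03 m).
It fails at once if the cartridge is forced against the rack with more than 80 N (contact force between cartridge and rack above 80 N).
It fails at once if the robot presses on the rack or its keeper with more than 60 N (contact force between any of the fingers, the arm and rack above 60 N).
It also fails if it takes over 51 s, if anything falls off the work surface, if the arm or the gripper's body presses on something with over 40 N, if the wrist force passes 120 N, or if a joint passes its speed limit or range.

## Robot

A 7-joint arm with a two-finger parallel gripper is mounted at the origin on the work surface. World frame = base frame: x ahead of the robot, y to its left, z up, the work surface at z = 0. Lengths are in m, angles in rad, forces in N, time in s.
With the tool pointing down it reaches from about 0.35 to 0.9 m from the base axis. Payload 8.1 kg.
Tool frame: the origin (TCP) lies midway between the tips of the shut fingers; the grasp point (between the pads) lies arm.grasp_offset behind it (arm.grasp_offset is the distance from the TCP to the grasp point, in m); z points along the fingers, y is the line along which they close (so a half turn about z gives the same grasp; the last joint's range is limited). The gripper opens to 92 mm and grips with 3 to 60 N. Pads are 19 mm wide; open, the fingers measure 130 mm over their backs; the gripper's body (75 mm by 190 mm) begins 47 mm behind the grasp point.
Start: joints at [1.061, 0.434, 0.025, 1.573, -0.012, 1.134, -0.075], TCP at [0.247, -0.574, 0.227] pointing down, gripper open.
Joint ranges: [-2.62, 2.62], [-0.44, 2.09], [-1.27, 1.32], [0.08, 2.57], [-1.32, 4.46], [0.12, 2], [-2.74, 2.74]. Speed limits (rad/s): [2.22, 2.22, 3.01, 3.01, 3.14, 3.14, 3.14].

## Interface

Orientations are given as a rotation vector (axis times angle).
In Python, from cell import observe, imaging, arm gives the robot as it stands.
- The arm moves only by the tool apply_moves, never from a script. Its argument "commands" is a list of rows, each a list of 5 numbers: the opening in per cent of the stroke, from 0 (shut) to 100 (fully open), then the shift along the world's x, y, z in units of 0.06 m (1.0 is 0.06 m), then the turn about the world's z in units of 0.5 rad (1.0 is 0.5 rad). A call has 1 to 12 rows; each row shifts and turns the commanded pose from where the row before left it; what a row does not reach is not made up. A row lasts 1/8 s, in which the tool goes at most 62.5 mm and 10.7 degrees, less where a joint would pass 70% of its speed; a pose out of reach is approached as far as the arm can. A call with a number of a shift or a turn outside -1 to 1 is refused whole. A call with a gripper value outside its range is refused whole. The fingers move at their own pace and stop on an object; "newtons" is the grip in N (left out, the last holds). Time passes only in rows, so rows that do not move let the fingers close. It gives the time, the measured TCP pose, the force, the opening and the grip force at its end, in the units of the state.
- observe(): the state, without advancing time (a new reading comes with each control period).
- imaging.get_image(name): name is "scene" or "top"; returns (picture, depth): 480x640x3 uint8, red, green, blue; 480x640 float32, m along the optical axis (not along the pixel's ray), 0 where there is no reading.
- imaging.camera_params(name): a dict with "camera_matrix" (3x3 intrinsics, pixels), "dist" ([k1, k2, p1, p2, k3] as OpenCV has them; the pictures are not rectified), "origin" and "rotation" of the camera in the world. Camera axes: x right, y up, looking along -z (the intrinsics and any distortion apply to the point x, -y, -z); pixel columns grow to the right and rows downward; lengths in m; the calibration is good to about 2 mm. A picture is of the moment at which its call begins. camera_params takes no time and is no camera call.
- arm.sign_off(): hands the job in; it is judged then, once.
The state is a dict: "clock": time; "joints": joint angles; "dq": joint speeds; "joint_efforts": joint torques, N m; "position": TCP position; "ee_rot": TCP orientation; "force": force on the tool from outside, world axes, zero at the start; "ft_torque": the same for the moment, N m; "width": opening from 0.0 (shut) to 1.0 (fully open); "gripper_force": force on a finger pad.
Only numpy, scipy, OpenCV 4.12 (cv2) and the standard library are available. Lean on these libraries where they do the work, as an engineer would, in place of code of your own. Each camera call takes 0.05 s, during which the arm holds its last target. There are 200 camera calls.

## Working session

There is one attempt and no reset: what is moved stays moved. The work goes in short steps, Python scripts to look and compute and a tool call to move; the robot and the scene stay as the last step left them, time stands still between calls to the robot, and variables do not carry over. Pictures are saved under pics/ and viewed, at most 10 in all, crops included, and the job is handed in when it is done.

Besides the shell and the picture viewer there is one more tool, called after "Request:" as name([rows], argument=value, ...), one row to a line, values as JSON. apply_moves: Moves the arm, as the interface text tells. Its arguments: {"type":"object","properties":{"commands":{"type":"array"},"newtons":{"type":"number"}},"required":["commands"]}

```bash
mkdir -p pics; cat > h.py <<'E'
import numpy as np, cv2
from cell import observe, imaging, arm
def grab(n):
    im,d=imaging.get_image(n); np.savez(f'pics/{n}.npz',im=im,d=d); cv2.imwrite(f'pics/{n}.png',im[:,:,::-1]); return im,d
def load(n):
    z=np.load(f'pics/{n}.npz'); return z['im'],z['d']
def ray(n,uv):
    p=imaging.camera_params(n); uv=np.array(uv,float).reshape(-1,1,2)
    q=cv2.undistortPoints(uv,np.array(p['camera_matrix']),np.array(p['dist'])).reshape(-1,2)
    r=np.c_[q[:,0],-q[:,1],-np.ones(len(q))]
    return np.array(p['origin']),r@np.array(p['rotation']).T
def atz(n,uv,z):
    o,r=ray(n,uv); return o+r*((np.asarray(z)-o[2])/r[:,2])[:,None]
def atd(n,uv,d):
    o,r=ray(n,uv); return o+r*np.asarray(d).reshape(-1,1)
def crop(n,x0,y0,x1,y1,name,k=4):
    im=load(n)[0][y0:y1,x0:x1,::-1]; cv2.imwrite(f'pics/{name}.png',cv2.resize(im,None,fx=k,fy=k,interpolation=cv2.INTER_CUBIC))
E
python3 - <<'E'
from h import *
grab('top');grab('scene')
for n in('top','scene'):
    p=imaging.camera_params(n);print(p)
print(observe(),arm.grasp_offset)
E
```

```text
{'camera_matrix': array([[446.22002385,   0.        , 319.33160824],
       [  0.        , 446.22002385, 239.65087916],
       [  0.        ,   0.        ,   1.        ]]), 'dist': array([-0.0436047,  0.       ,  0.       ,  0.       ,  0.       ]), 'origin': array([ 0.35113265, -0.00589578,  1.20324986]), 'rotation': array([ 0.11609796, -0.12100742, -1.5930103 ])}
{'camera_matrix': array([[516.90961082,   0.        , 325.06173291],
       [  0.        , 516.90961082, 238.14256799],
       [  0.        ,   0.        ,   1.        ]]), 'dist': array([-0.11229615,  0.        ,  0.        ,  0.        ,  0.        ]), 'origin': array([ 1.35395666, -0.66075184,  0.85774392]), 'rotation': array([0.87200409, 0.43064904, 0.83274487])}
{'clock': 0.1, 'joints': array([ 1.06138229,  0.43515301,  0.02496139,  1.5739946 , -0.01158383,
        1.13402568, -0.07510464]), 'dq': array([ 0.00184249, -0.00271356,  0.00107866, -0.00147001, -0.00019683,
       -0.00034365, -0.00147379]), 'joint_efforts': array([ 4.08229200e-03, -6.69128966e+01,  9.88953710e-01, -3.15146434e+01,
       -6.03713770e-02,  3.74653889e-02,  1.00082966e-04]), 'position': array([ 0.24707251, -0.5735861 ,  0.22602796]), 'ee_rot': array([-3.07550018e+00, -6.34261400e-01,  6.68355653e-04]), 'force': array([0.30376676, 0.33145095, 0.29451907]), 'ft_torque': array([-0.04128513, -0.03275725, -0.06857373]), 'gripper_force': 0.0, 'width': 0.9997569736370928} 0.0188
```

View pics/top.png

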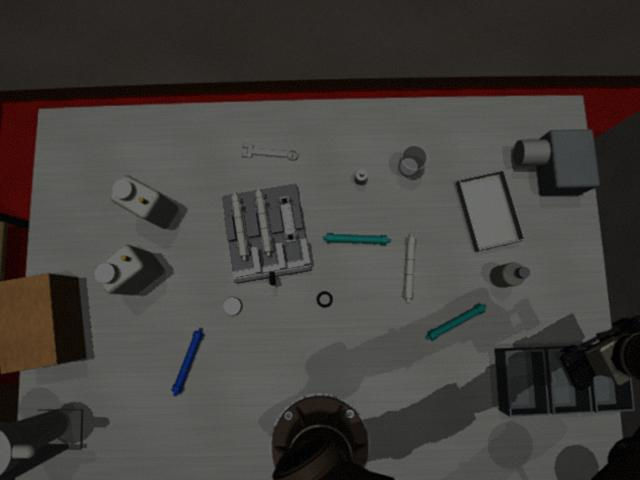

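View pics/scene.png

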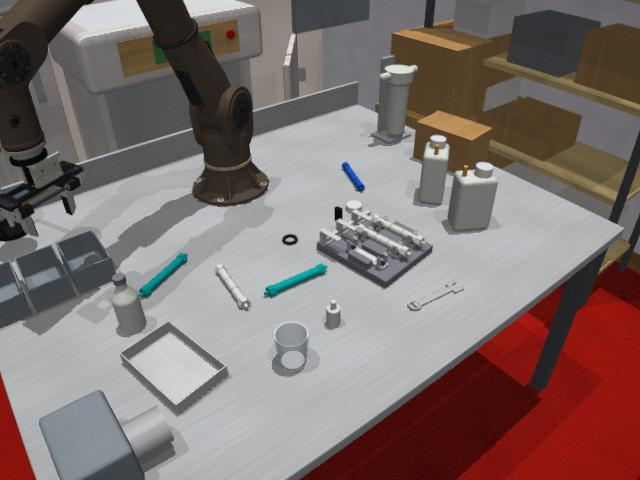

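The only loose white cartridge is at top (410,268). The turquoise ones at (357,239) and (456,322) and the blue one at (188,362) are look-alikes. The empty place with the slip is at (288,218), the rack's right-hand place. I'll confirm both in one crop.

```bash
python3 - <<'E'
from h import *
crop('top',215,175,430,310,'c1',3.7)
E
```

```text
(no output)
```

View pics/c1.png

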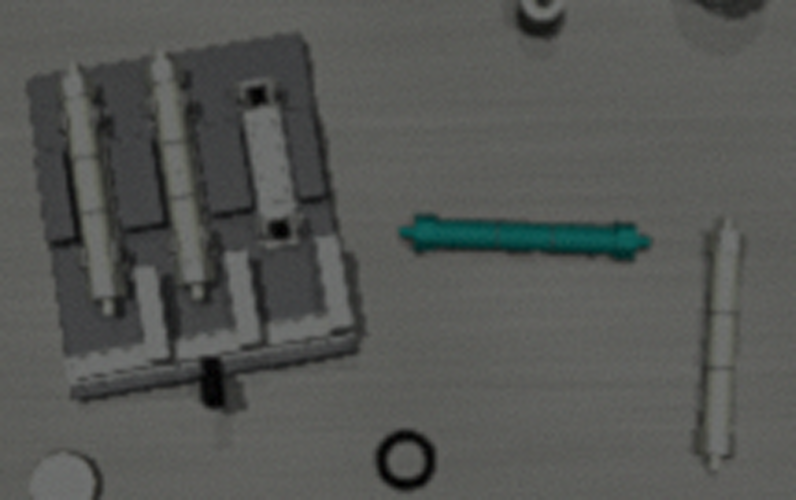

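The crop shows the white cartridge upright at crop (720,344), with nozzle tips at (728,218) and (713,470). The stored cartridges are at left and middle. The empty place has its slip at (270,161), and the fin is at (212,383).

```bash
python3 - <<'E'
from h import *
f=lambda P:np.array(P,float)/3.7+[215,175]-[.36,.36]
def show(nm,P,z):
    q=atz('top',f(P),z); print(nm,q.round(4).tolist())
    if len(q)==2: d=q[0]-q[1]; print('  mid',q.mean(0).round(4),'len',np.linalg.norm(d).round(4),'yaw',np.arctan2(d[1],d[0]).round(4))
show('cart',[(728,218),(713,470)],.012)
show('mid',[(160,50),(198,298)],.048)
show('left',[(72,65),(110,312)],.048)
show('clips',[(258,92),(279,230)],.035)
show('slipc',[(269,161)],.0325)
show('fin',[(211,368)],.08)
im,d=load('top'); v,u=np.mgrid[0:480,0:640]; uv=np.c_[u.ravel(),v.ravel()]
P=atd('top',uv,d.ravel()).reshape(480,640,3)
def reg(nm,x0,y0,x1,y1,za,zb,col=None):
    s=P[y0:y1,x0:x1].reshape(-1,3); m=(s[:,2]>za)&(s[:,2]<zb); s=s[m]
    (c,wh,a)=cv2.minAreaRect((s[:,:2]*1000).astype(np.float32)); 
    t=s-s.mean(0); e=np.linalg.svd(t[:,:2],full_matrices=False)[2][0]; e*=np.sign(e[0])
    print(nm,len(s),'mean',s.mean(0).round(4),'rect',np.round(c,1),np.round(wh,1),round(a,2),'pca',np.arctan2(e[1],e[0]).round(4),'ztop',np.percentile(s[:,2],95).round(4))
reg('cart',395,228,420,308,.013,.04)
reg('left',229,188,249,264,.046,.062)
reg('mid',253,185,272,260,.046,.062)
reg('slip',280,200,297,234,.028,.038)
reg('fin',265,270,280,290,.07,.095)
reg('base',215,180,318,286,.016,.034)
reg('bench',330,250,390,300,-.02,.02)
E
```

```text
Traceback (most recent call last):
  File "h.py", line 13, in atz
    o,r=ray(n,uv); return o+r*((np.asarray(z)-o[2])/r[:,2])[:,None]
                                                    ~^^^^^
IndexError: too many indices for array: array is 1-dimensional, but 2 were indexed
```

```bash
sed -i "s/np.array(p\['rotation'\]).T/cv2.Rodrigues(np.array(p['rotation']))[0].T/" h.py; cat > m.py <<'E'
from h import *
f=lambda P:np.array(P,float)/3.7+[215,175]-[.36,.36]
def show(nm,P,z):
    q=atz('top',f(P),z); print(nm,q.round(4).tolist())
    if len(q)==2: d=q[0]-q[1]; print('  mid',q.mean(0).round(4),'len',np.linalg.norm(d).round(4),'yaw',np.arctan2(d[1],d[0]).round(4))
show('cart',[(728,218),(713,470)],.012)
show('mid',[(160,50),(198,298)],.048)
show('left',[(72,65),(110,312)],.048)
show('clips',[(258,92),(279,230)],.035)
show('slipc',[(269,161)],.0325)
show('fin',[(211,368)],.08)
im,d=load('top'); v,u=np.mgrid[0:480,0:640]; uv=np.c_[u.ravel(),v.ravel()]
P=atd('top',uv,d.ravel()).reshape(480,640,3)
def reg(nm,x0,y0,x1,y1,za,zb,col=None):
    s=P[y0:y1,x0:x1].reshape(-1,3); m=(s[:,2]>za)&(s[:,2]<zb); s=s[m]
    (c,wh,a)=cv2.minAreaRect((s[:,:2]*1000).astype(np.float32)); 
    t=s-s.mean(0); e=np.linalg.svd(t[:,:2],full_matrices=False)[2][0]; e*=np.sign(e[0])
    print(nm,len(s),'mean',s.mean(0).round(4),'rect',np.round(c,1),np.round(wh,1),round(a,2),'pca',np.arctan2(e[1],e[0]).round(4),'ztop',np.percentile(s[:,2],95).round(4))
reg('cart',395,228,420,308,.013,.04)
reg('left',229,188,249,264,.046,.062)
reg('mid',253,185,272,260,.046,.062)
reg('slip',280,200,297,234,.028,.038)
reg('fin',265,270,280,290,.07,.095)
reg('base',215,180,318,286,.016,.034)
reg('bench',330,250,390,300,-.02,.02)
E
python3 m.py
```

```text
cart [[0.542, -0.2619, 0.012], [0.3594, -0.241, 0.012]]
  mid [ 0.4507 -0.2515  0.012 ] len 0.1838 yaw -0.1142
mid [[0.6693, 0.1486, 0.048], [0.4887, 0.1226, 0.048]]
  mid [0.579  0.1356 0.048 ] len 0.1825 yaw 0.1429
left [[0.6599, 0.2122, 0.048], [0.4803, 0.1847, 0.048]]
  mid [0.5701 0.1984 0.048 ] len 0.1817 yaw 0.1517
clips [[0.6396, 0.0793, 0.035], [0.5378, 0.0656, 0.035]]
  mid [0.5887 0.0724 0.035 ] len 0.1027 yaw 0.1335
slipc [[0.5888, 0.0722, 0.0325]]
fin [[0.4367, 0.1106, 0.08]]
cart 514 mean [ 0.4508 -0.2509  0.0195] rect [ 450.9 -251.5] [ 27.2 180.7] 83.55 pca -0.109 ztop 0.0244
left 627 mean [0.5687 0.198  0.0548] rect [569.9 200.1] [180.7  50.9] 0.22 pca 0.1399 ztop 0.0605
mid 616 mean [0.5783 0.1355 0.0548] rect [575.2 138.1] [189.5  48.6] 0.58 pca 0.1383 ztop 0.0602
slip 306 mean [0.5931 0.0729 0.0317] rect [593.9  70.5] [42.7 91.5] 89.31 pca 0.1366 ztop 0.0355
fin 42 mean [0.4224 0.1121 0.0782] rect [422.3 112.2] [21.  11.5] 7.94 pca 0.1361 ztop 0.0819
base 3486 mean [0.5508 0.124  0.0245] rect [550.3 131.5] [250.4 206.6] 8.16 pca -0.1057 ztop 0.0316
bench 2988 mean [ 0.436  -0.118  -0.0016] rect [ 436.4 -118.6] [161.4 133.5] 88.4 pca -1.5699 ztop 0.0024
```

Locations (world):

| Item | Position | Yaw (rad) |
|---|---|---|
| Cartridge | (0.4508, -0.2513) | -0.112 |
| Empty place (slot0) | (0.588, 0.0723) | 0.141 |
| Fin | (0.4224, 0.112) | – |

Moving above the cartridge.

Request:
apply_moves([
  [100,0.425,0.671,0,-0.13],
  [100,0.425,0.671,0,-0.13],
  [100,0.425,0.671,0,-0.13],
  [100,0.425,0.671,0,-0.13],
  [100,0.425,0.671,0,-0.13],
  [100,0.425,0.671,0,-0.13],
  [100,0.425,0.671,0,-0.13],
  [100,0.425,0.671,0,-0.13],
  [100,0,0,-0.7,0],
  [100,0,0,-0.7,0],
  [100,0,0,0,0],
  [100,0,0,0,0],
], newtons=25)

```text
clock: 1.6
position: [0.4518, -0.2523, 0.1439]
ee_rot: [3.136, -0.178, 0.001]
force: [0.0, -0.3, -0.1]
width: 1.001
gripper_force: 0.0
```

Request:
apply_moves([
  [100,-0.016,0.016,-0.6,0],
  [100,0,0,-0.6,0],
  [100,0,0,-0.5,0],
  [100,0,0,-0.35,0],
  [100,0,0,-0.28,0],
  [100,0,0,0,0],
  [100,0,0,0,0],
  [22,0,0,0,0],
  [0,0,0,0,0],
  [0,0,0,0,0],
  [0,0,0,0,0],
  [0,0,0,0,0],
])

```text
clock: 3.1
position: [0.4502, -0.2509, 0.0029]
ee_rot: [-3.137, 0.178, 0.0]
force: [-0.3, 0.1, 1.0]
width: 0.504
gripper_force: 0.0
```

Request:
apply_moves([
  [0,0,0,0,0],
  [0,0,0,0,0],
  [0,0,0,0,0],
  [0,0,0,0,0],
  [0,0,0,0,0],
  [0,0,0,0,0],
])

```text
clock: 3.85
position: [0.4503, -0.2511, 0.0029]
ee_rot: [3.136, -0.178, 0.0]
force: [-1.4, -0.5, 0.3]
width: 0.231
gripper_force: 25.0
```

Request:
apply_moves([
  [0,0,0,0.5,0],
  [0,0,0,0.8,0],
  [0,0,0,0.7,0],
  [0,0.255,0.599,0,0.0563],
  [0,0.255,0.599,0,0.0563],
  [0,0.255,0.599,0,0.0563],
  [0,0.255,0.599,0,0.0563],
  [0,0.255,0.599,0,0.0563],
  [0,0.255,0.599,0,0.0563],
  [0,0.255,0.599,0,0.0563],
  [0,0.255,0.599,0,0.0563],
  [0,0.255,0.599,0,0.0563],
])

```text
clock: 5.35
position: [0.5879, 0.0738, 0.1226]
ee_rot: [3.134, 0.221, -0.001]
force: [0.4, -0.8, -0.6]
width: 0.228
gripper_force: 25.0
```

Request:
apply_moves([
  [0,0,0,-0.2,0],
  [0,0,0,0,0],
  [0,0,0,0,0],
  [0,0,0,0,0],
])

```text
clock: 5.85
position: [0.588, 0.0714, 0.1113]
ee_rot: [3.134, 0.217, 0.0]
force: [-0.5, 0.8, -1.4]
width: 0.23
gripper_force: 25.0
```

```bash
python3 - <<'E'
from h import *
grab('top');grab('scene')
a=cv2.resize(load('top')[0][170:310,215:335,::-1],None,fx=4,fy=4,interpolation=cv2.INTER_CUBIC)[:460]
b=cv2.resize(load('scene')[0][120:290,280:450,::-1],None,fx=2.706,fy=2.706,interpolation=cv2.INTER_CUBIC)
cv2.imwrite('pics/c2.png',np.hstack([a[:,:340],b[:460]]) if 0 else np.hstack([cv2.resize(a,(340,326)),cv2.resize(b,(326,326))]))
cv2.imwrite('pics/c2.png',cv2.resize(load('scene')[0][120:290,260:470,::-1],None,fx=3.5,fy=3.5,interpolation=cv2.INTER_CUBIC))
im,d=load('top'); v,u=np.mgrid[0:480,0:640]
P=atd('top',np.c_[u.ravel(),v.ravel()],d.ravel()).reshape(480,640,3)
# near and far ends of the held cartridge
s=P.reshape(-1,3); z=observe()['position'][2]; print(observe()['position'])
r=np.array([np.cos(.141),np.sin(.141)]); n=np.array([-r[1],r[0]])
q=s[:,:2]-[.588,.0723]; a,b=q@r,q@n
for lo,hi in((-.1,-.05),(.05,.1)):
    m=(a>lo)&(a<hi)&(abs(b)<.03)&(s[:,2]>z)&(s[:,2]<z+.05)
    print(m.sum(), a[m].min(),a[m].max(),np.median(b[m]),b[m].min(),b[m].max(), np.percentile(s[m,2],95)-z)
E
```

```text
[0.58808735 0.07186443 0.11131803]Traceback (most recent call last):
  File "<stdin>", line 15, in <module>
    return umr_minimum(a, axis, None, out, keepdims, initial, where)
ValueError: zero-size array to reduction operation minimum which has no identity
```

View pics/c2.png

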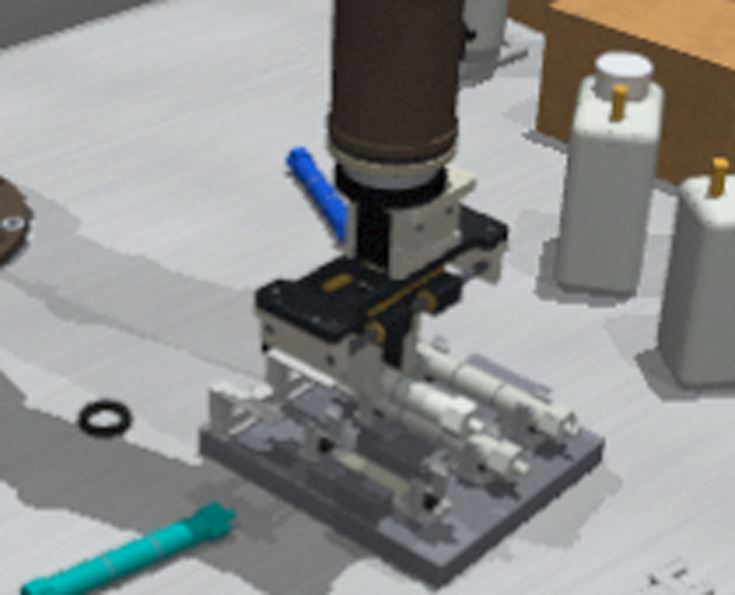

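The scene crop shows the cartridge held level over the empty place, with its free nozzle tip near crop (482,424). I'll check its position against the expected tip at (0.679, 0.085).

```bash
python3 - <<'E'
from h import *
print(atz('scene',np.array([[482,424]])/3.5+[260,120],.120))
# reference stored tips and slot clips seen by the same camera
print(atz('scene',np.array([[524,466],[574,424]])/3.5+[260,120],.048))
print(atz('scene',np.array([[327,443],[432,500]])/3.5+[260,120],.037))
crop('top',215,170,335,290,'c3',5)
E
```

```text
[[0.67223285 0.09100063 0.12      ]]
[[0.66212506 0.15185027 0.048     ]
 [0.64931066 0.21894639 0.048     ]]
[[0.53975679 0.06703074 0.037     ]
 [0.6393224  0.08171781 0.037     ]]
```

View pics/c3.png

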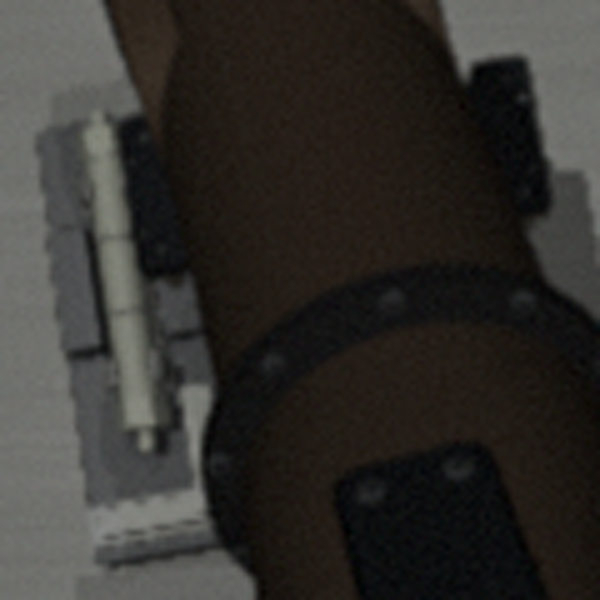

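The top crop is mostly hidden by the arm. The offsets in the scene view match those of the stored cartridges, so alignment is good. Lowering onto the lips.

Request:
apply_moves([
  [0,0,0.01,-0.3,0],
  [0,0,0,-0.3,0],
  [0,0,0,-0.2,0],
  [0,0,0,-0.05,0],
  [0,0,0,0,0],
  [0,0,0,0,0],
])

```text
clock: 6.7
position: [0.5885, 0.0733, 0.0604]
ee_rot: [-3.134, -0.22, -0.002]
force: [0.2, 0.3, -1.2]
width: 0.226
gripper_force: 25.0
```

Request:
apply_moves([
  [0,0,-0.01,-0.04,0],
  [0,0,0,-0.03,0],
  [0,0,0,-0.02,0],
  [0,0,0,0,0],
  [0,0,0,0,0],
])

```text
clock: 7.32
position: [0.5886, 0.0724, 0.0549]
ee_rot: [3.134, 0.219, 0.002]
force: [1.2, -2.2, 5.6]
width: 0.235
gripper_force: 25.0
```

Contact is felt (about 6 N). Releasing gently, then rising.

Request:
apply_moves([
  [45,0,0,0,0],
  [45,0,0,0,0],
  [45,0,0,0,0],
  [45,0,0,0,0],
  [45,0,0,0.3,0],
  [45,0,0,0.6,0],
  [0,0,0,0.5,0.35],
  [0,0,0,0,0.35],
  [0,0,0,0,0.35],
  [0,0,0,0,0.35],
  [0,0,0,0,0.35],
  [0,0,0,0,0.35],
])

```text
clock: 8.82
position: [0.5883, 0.0723, 0.1399]
ee_rot: [2.596, 1.768, 0.001]
force: [0.1, -0.9, -0.4]
width: 0.002
gripper_force: 0.0
```

```bash
python3 - <<'E'
from h import *
print(observe()['joints'].round(2))
grab('scene');cv2.imwrite('pics/c4.png',cv2.resize(load('scene')[0][130:290,290:450,::-1],None,fx=3.7,fy=3.7,interpolation=cv2.INTER_CUBIC))
E
```

```text
[ 0.08  0.51 -0.42  1.73  0.25  0.96 -0.81]
```

View pics/c4.png

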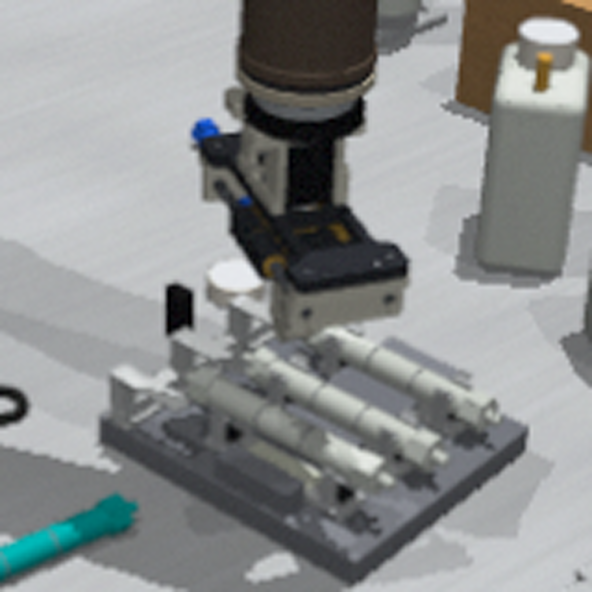

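The cartridge lies on both lips, parallel to its neighbours. I'll finish the turn so the shut fingers lie along the body and fit between the ridges, then press at +24 mm.

Request:
apply_moves([
  [0,0.2,0.028,0,0.35],
  [0,0.2,0.028,0,0.35],
  [0,0,0,0,0.33],
  [0,0,0,-0.4,0],
  [0,0,0,-0.4,0],
  [0,0,0,-0.1,0],
  [0,0,0,0,0],
  [0,0,0,0,0],
])

```text
clock: 9.88
position: [0.6127, 0.0761, 0.0858]
ee_rot: [2.067, 2.364, 0.002]
force: [-0.1, 0.6, -0.9]
width: 0.003
gripper_force: 0.0
```

Request:
apply_moves([
  [0,0,0,-0.1,0],
  [0,0,0,-0.1,0],
  [0,0,0,-0.1,0],
  [0,0,0,0,0],
])

```text
clock: 10.38
position: [0.6126, 0.076, 0.0666]
ee_rot: [2.067, 2.365, 0.001]
force: [0.1, -0.5, 6.3]
width: 0.003
gripper_force: 3.5
```

Request:
apply_moves([
  [0,0,0,-0.06,0],
  [0,0,0,-0.06,0],
  [0,0,0,0,0],
])

```text
clock: 10.75
position: [0.6129, 0.0761, 0.0601]
ee_rot: [2.067, 2.364, 0.002]
force: [0.3, -0.2, 8.2]
width: 0.006
gripper_force: 4.3
```

Request:
apply_moves([
  [0,0,0,-0.04,0],
  [0,0,0,-0.04,0],
  [0,0,0,0,0],
])

```text
clock: 11.12
position: [0.6137, 0.0762, 0.0556]
ee_rot: [2.066, 2.364, 0.004]
force: [2.0, 0.3, 8.5]
width: 0.006
gripper_force: 4.3
```

Request:
apply_moves([
  [0,0,0,-0.03,0],
  [0,0,0,-0.03,0],
  [0,0,0,0,0],
])

```text
clock: 11.5
position: [0.6137, 0.0766, 0.0531]
ee_rot: [2.066, 2.364, 0.005]
force: [-2.1, -0.7, 18.4]
width: 0.005
gripper_force: 9.5
```

Request:
apply_moves([
  [0,0,0,-0.03,0],
  [0,0,0,-0.02,0],
  [0,0,0,0,0],
])

```text
clock: 11.88
position: [0.6126, 0.0765, 0.0493]
ee_rot: [2.066, 2.365, 0.002]
force: [-3.9, 0.0, 15.7]
width: 0.004
gripper_force: 7.7
```

Request:
apply_moves([
  [0,0,0,-0.03,0],
  [0,0,0,-0.02,0],
  [0,0,0,0,0],
])

```text
clock: 12.25
position: [0.6127, 0.0774, 0.0485]
ee_rot: [2.065, 2.365, 0.004]
force: [-12.1, -1.1, 37.2]
width: 0.005
gripper_force: 18.8
```

A give, then a hard stop: the +x clip has snapped. Now the other side.

Request:
apply_moves([
  [0,0,0,0.4,0],
  [0,0,0,0.4,0],
  [0,-0.4,-0.056,0,0],
  [0,-0.4,-0.056,0,0],
  [0,0,0,0,0],
  [0,0,0,0,0],
  [0,0,0,-0.3,0],
  [0,0,0,0,0],
])

```text
clock: 13.25
position: [0.5631, 0.0688, 0.0728]
ee_rot: [-2.066, -2.364, 0.004]
force: [-0.0, -0.5, -0.9]
width: 0.003
gripper_force: 0.0
```

Request:
apply_moves([
  [0,0,0,-0.1,0],
  [0,0,0,-0.1,0],
  [0,0,0,0,0],
])

```text
clock: 13.62
position: [0.5637, 0.069, 0.0624]
ee_rot: [-2.067, -2.365, 0.001]
force: [0.8, 0.5, -0.7]
width: 0.005
gripper_force: 0.0
```

Request:
apply_moves([
  [0,0,0,-0.05,0],
  [0,0,0,-0.05,0],
  [0,0,0,0,0],
])

```text
clock: 14.0
position: [0.5643, 0.0692, 0.0572]
ee_rot: [2.067, 2.365, 0.001]
force: [-0.9, -0.7, 3.9]
width: 0.004
gripper_force: 2.3
```

Request:
apply_moves([
  [0,0,0,-0.05,0],
  [0,0,0,-0.05,0],
  [0,0,0,0,0],
])

```text
clock: 14.38
position: [0.5643, 0.0692, 0.0513]
ee_rot: [2.067, 2.365, 0.001]
force: [-1.7, 0.6, 6.6]
width: 0.003
gripper_force: 3.2
```

Request:
apply_moves([
  [0,0,0,-0.05,0],
  [0,0,0,-0.03,0],
  [0,0,0,0,0],
])

```text
clock: 14.75
position: [0.5644, 0.0702, 0.0487]
ee_rot: [2.066, 2.365, 0.002]
force: [-9.6, -0.3, 29.6]
width: 0.005
gripper_force: 14.8
```

Request:
apply_moves([
  [0,0,0,-0.03,0],
  [0,0,0,-0.02,0],
  [0,0,0,0,0],
])

```text
clock: 15.12
position: [0.5643, 0.0716, 0.0478]
ee_rot: [2.064, 2.366, 0.004]
force: [-17.5, 0.5, 54.6]
width: 0.009
gripper_force: 27.6
```

Same hard stop at the same height. Lifting clear to check.

Request:
apply_moves([
  [0,0,0,0.3,0],
  [0,0,0,0.8,0],
  [0,0,0,1,0],
  [0,-0.5,-0.6,0.4,-0.3],
  [0,-0.5,-0.6,0,-0.3],
  [0,-0.5,-0.6,0,-0.3],
  [0,-0.5,-0.6,0,-0.3],
  [0,-0.5,-0.6,0,-0.3],
  [0,0,0,0,0],
  [0,0,0,0,0],
])

```text
clock: 16.38
position: [0.4144, -0.1106, 0.1933]
ee_rot: [2.789, 1.445, 0.001]
force: [-0.0, 0.5, 0.5]
width: 0.005
gripper_force: 0.0
```

```bash
python3 - <<'E'
from h import *
grab('top');grab('scene')
im,d=load('top'); v,u=np.mgrid[0:480,0:640]
s=atd('top',np.c_[u.ravel(),v.ravel()],d.ravel())
r=np.array([np.cos(.141),np.sin(.141)]); n=np.array([-r[1],r[0]])
q=s[:,:2]-[.5785,.1356]; a,b=q@r,q@n
for y in(-.064,0,.064):
  for x in(-.07,-.05,-.025,0,.025,.05,.07):
    m=(abs(a-x)<.006)&(abs(b-y)<.005)&(s[:,2]>.04)
    print(y,x,m.sum(),(1e3*np.median(s[m,2])).round(1),end=' | ')
  m=(abs(a)<.11)&(abs(b-y)<.014)&(s[:,2]>.044)&(s[:,2]<.066); print('\n ',a[m].min().round(4),a[m].max().round(4),np.median(b[m]).round(4))
A=cv2.resize(im[175:300,215:325,::-1],(480,545),interpolation=cv2.INTER_CUBIC)
cv2.imwrite('pics/c5.png',np.hstack([A,cv2.resize(load('scene')[0][190:290,310:440,::-1],(310,238))]) if 0 else A)
f=s[(abs(a+.158)<.015)&(abs(b)<.04)&(s[:,2]>.07)&(s[:,2]<.09)]; print('fin',f.mean(0),len(f))
E
```

```text
-0.064 -0.07 17 58.7 | -0.064 -0.05 17 55.5 | -0.064 -0.025 18 56.3 | -0.064 0 17 57.1 | -0.064 0.025 16 56.0 | -0.064 0.05 15 56.9 | -0.064 0.07 19 58.1 | 
  -0.0906 0.0929 -0.0646
0 -0.07 19 58.2 | 0 -0.05 18 58.0 | 0 -0.025 16 57.0 | 0 0 18 56.1 | 0 0.025 15 56.6 | 0 0.05 16 57.9 | 0 0.07 18 57.6 | 
  -0.091 0.092 -0.0012
0.064 -0.07 18 57.3 | 0.064 -0.05 16 56.7 | 0.064 -0.025 18 56.4 | 0.064 0 17 57.0 | 0.064 0.025 15 57.2 | 0.064 0.05 17 58.6 | 0.064 0.07 19 58.8 | 
  -0.091 0.0918 0.0626
fin [0.42228972 0.11212061 0.07718115] 43
```

View pics/c5.png

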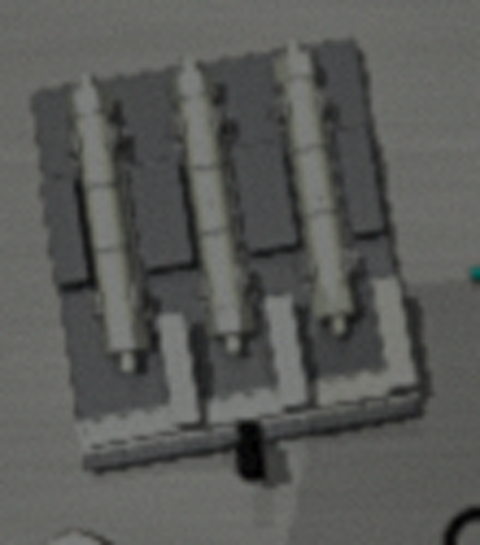

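All three cartridges lie alike, about 57 mm at the top and centred within 1–2 mm. The keeper is still open, with the fin at crop (250,450). Next: move beside the fin on its -y side.

Request:
apply_moves([
  [0,0.016,0.577,0,0.302],
  [0,0.016,0.577,0,0.302],
  [0,0.016,0.577,0,0.302],
  [0,0.016,0.577,0,0.302],
  [0,0.016,0.577,0,0.302],
  [0,0,0,-0.6,0],
  [0,0,0,-0.7,0],
  [0,0,0,-0.6,0],
  [0,0,0,-0.455,0],
  [0,0,0,0,0],
  [0,0,0,0,0],
])

```text
clock: 17.85
position: [0.4194, 0.0631, 0.0526]
ee_rot: [2.06, 2.372, 0.001]
force: [0.3, -0.8, -0.6]
width: 0.003
gripper_force: 0.0
```

Request:
apply_moves([
  [0,-0.016,0.115,0,0],
  [0,-0.016,0.115,0,0],
  [0,-0.016,0.115,0,0],
  [0,-0.016,0.115,0,0],
  [0,-0.016,0.115,0,0],
  [0,-0.016,0.115,0,0],
  [0,0,0,0,0],
])

```text
clock: 18.73
position: [0.4129, 0.1043, 0.0518]
ee_rot: [-2.06, -2.371, -0.0]
force: [0.4, 1.1, -0.5]
width: 0.008
gripper_force: 0.0
```

Request:
apply_moves([
  [0,-0.01,0.07,0,0],
  [0,-0.01,0.07,0,0],
  [0,-0.01,0.07,0,0],
  [0,0,0,0,0],
])

```text
clock: 19.23
position: [0.4112, 0.1169, 0.0518]
ee_rot: [-2.06, -2.371, -0.001]
force: [-0.6, 0.3, -0.5]
width: 0.004
gripper_force: 0.0
```

No reaction force felt; looking.

```bash
python3 - <<'E'
from h import *
grab('scene')
cv2.imwrite('pics/c6.png',cv2.resize(load('scene')[0][150:270,290:430,::-1],None,fx=5,fy=5,interpolation=cv2.INTER_CUBIC))
E
```

```text
(no output)
```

View pics/c6.png

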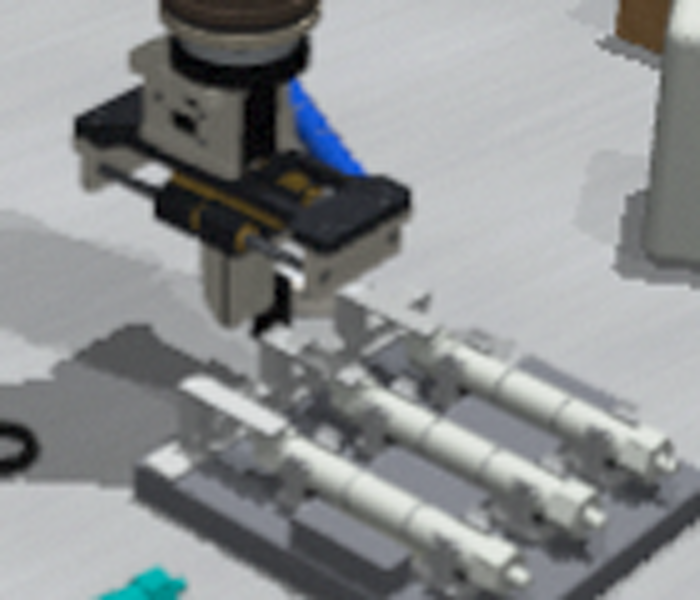

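The picture shows the fin (275,300) against the fingers, and the tabs now partly over the caps, so it is moving. Pushing on to the stop.

Request:
apply_moves([
  [0,-0.01,0.07,0,0],
  [0,-0.01,0.07,0,0],
  [0,-0.005,0.035,0,0],
  [0,0,0,0,0],
])

```text
clock: 19.77
position: [0.4099, 0.1258, 0.0518]
ee_rot: [2.062, 2.369, -0.002]
force: [2.2, -5.9, 2.9]
width: 0.006
gripper_force: 3.2
```

Request:
apply_moves([
  [0,-0.005,0.035,0,0],
  [0,-0.005,0.035,0,0],
  [0,0,0,0,0],
])

```text
clock: 20.15
position: [0.4098, 0.126, 0.0519]
ee_rot: [2.064, 2.363, -0.008]
force: [4.2, -21.0, 9.7]
width: 0.003
gripper_force: 10.7
```

Hard stop at 21 N. Backing off and checking.

Request:
apply_moves([
  [0,0.03,-0.2,0,0],
  [0,0.06,-0.4,0,0],
  [0,0,-0.5,0.3,0],
  [0,0,-0.5,0.8,0],
  [0,0,-0.7,0.8,0],
  [0,0,-0.8,0,0],
  [0,0,-0.8,0,0],
  [0,0,0,0,0],
  [0,0,0,0,0],
])

```text
clock: 21.28
position: [0.4146, -0.1014, 0.1648]
ee_rot: [-2.061, -2.371, -0.001]
force: [-0.1, 0.5, -0.6]
width: 0.006
gripper_force: 0.0
```

```bash
python3 - <<'E'
from h import *
grab('top')
im,d=load('top'); v,u=np.mgrid[0:480,0:640]
s=atd('top',np.c_[u.ravel(),v.ravel()],d.ravel())
r=np.array([np.cos(.141),np.sin(.141)]); n=np.array([-r[1],r[0]])
q=s[:,:2]-[.5785,.1356]; a,b=q@r,q@n
m=(abs(a+.158)<.014)&(abs(b-.02)<.05)&(s[:,2]>.07)&(s[:,2]<.09); print('fin b',b[m].mean(),m.sum(), observe()['force'])
for y in(-.064,0,.064):
    m=(abs(a)<.11)&(abs(b-y)<.014)&(s[:,2]>.044)&(s[:,2]<.064); k=(abs(a)<.06)&(abs(b-y)<.004); print(a[m].max(),np.median(b[m]),np.median(s[k,2]))
E
```

```text
fin b 0.031447142205501676 46 [0.33335195 0.17655487 0.05138728]
0.09205484367367288 -0.06468901177833908 0.05712211384375543
0.09206118443030423 -0.0013078372743642187 0.057107042072481407
0.09223916500514044 0.062437362639659856 0.05721096284379046
```

Fin at 31.4 mm, plus the 1.3 mm frame offset: about 33 mm, closed. All cartridges are still home.

```bash
python3 -c "
from h import *
print(arm.sign_off())"
```

```text
the job is handed in; nothing more can be done
None
```

The cartridge is snapped fully home in the empty place (rack y = -64 mm), the keeper is pushed to its closed end at about 33 mm, and the job was handed in at about 21 s with the stored cartridges still in their clips; no verdict came back.

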